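# Wind a ratchet indexing table back to its home mark

### The arm

A 6-joint arm with a two-finger parallel gripper is mounted at the origin on the work surface. World frame = base frame: x ahead of the robot, y to its left, z up, the work surface at z = 0. Lengths are in m, angles in rad, forces in N, time in s.
With the tool pointing down it reaches from about 0.3 to 0.875 m from the base axis. Payload 6.4 kg.
Tool frame: the origin (TCP) lies on the centre line of the jaws, within the pads' length; the fingertips stand 25 mm ahead of it and the grasp point (between the pads) lies 6 mm ahead of it; z points along the fingers, y is the line along which they close (so a half turn about z gives the same grasp; the last joint's range is limited). The gripper opens to 85 mm and grips with 20 to 120 N. Pads are 22 mm wide; open, the fingers measure 114 mm over their backs; the gripper's body (76 mm by 85 mm) begins 54 mm behind the grasp point. The pads swing forward as they close: fully open they stand 13 mm farther back than shut.
Start: joints at [-0.206, 0.181, 1.607, -0, 1.354, -0.206], TCP at [0.575, 0, 0.256] pointing down, gripper open.
Joint ranges: [-2.99, 2.99], [-0.89, 2.07], [0.3, 2.58], [-1.14, 4.28], [0, 2.63], [-3.12, 3.12]. Speed limits (rad/s): [2.57, 2.57, 3.01, 3.14, 3.14, 3.14].

### API

Orientations are given as a unit quaternion [w, x, y, z].
In Python, from bench import get_obs, camera, hand_in, spot_in gives the robot as it stands.
- The arm moves only by the shell command python3 -m jog 'ROWS'. ROWS is JSON, one flat list of numbers, 7 for each row, row after row: the shift along the tool's x, y, z in m, then the turn, a rotation vector about the tool's x, y, z in rad, then the closure, from 0 (fully open) to 1 (shut). A call has 1 to 20 rows; each row is the pose to reach, as a shift and turn from the pose commanded when the call began, along the tool's axes at that moment; what a row does not reach only later rows make up. A row lasts 1/8 s, in which the tool goes at most 62.5 mm and 10.7 degrees, less where a joint would pass 70% of its speed; a pose out of reach is approached as far as the arm can. A call with a gripper value outside its range is refused whole. The fingers move at their own pace and stop on an object; the grip force is fixed at half the most. Time passes only in rows, so rows that repeat a pose let the fingers close. It gives the time, the measured TCP pose, the force, the opening and the grip force at its end, in the units of the state.
- get_obs(): the state, without advancing time (a new reading comes with each control period).
- camera(name): name is "scene" or "side" or "wrist"; returns a dict with "frame" (384x512x3 uint8, red, green, blue), "mtx" (3x3 intrinsics, pixels), "extrinsics" (4x4, takes a point from camera to world coordinates). Camera axes: x right, y up, looking along -z (the intrinsics and any distortion apply to the point x, -y, -z); pixel columns grow to the right and rows downward; lengths in m; the calibration is good to about 2 mm. A picture is of the moment at which its call begins. There is no depth.
- hand_in(): hands the job in; it is judged then, once.
Trained networks look in a picture, given as the dict that the camera call returned (one of the last four; its "shot" number tells which), for a name from the list of things; names that differ only in an ending like _2 or _b are one class to them, and where a whole thing is asked for, a point or a joint stands for the part that bears it (a point fixed in the world has none). Each returns a list of dicts, best first, with "confidence" (0 to 1); they miss things now and then, are a little off and sometimes report something else, mostly with a low value. They report only what shows in the picture. A call takes as long as a camera call.
- spot_in(picture, name): "xyz" ([x, y, z] in m, in world coordinates, good to about 4 mm: the middle of the surface that is visible of it).
The state is a dict: "time_s": time; "q": joint angles; "dq": joint speeds; "joint_efforts": joint torques, N m; "eef_pos": TCP position; "eef_rot": TCP orientation; "wrist_force": force on the tool from outside, world axes, zero at the start; "torque": the same for the moment, N m; "opening": opening from 0.0 (shut) to 1.0 (fully open); "grasp_force": force on a finger pad.
Only numpy, scipy, OpenCV 4.12 (cv2) and the standard library are available. Lean on these libraries where they do the work, as an engineer would, in place of code of your own. Each camera call takes 0.05 s, during which the arm holds its last target. There are 200 camera calls.

### The job

The flat ratchet indexing table on the trolley has been indexed too far. Swing its holding pawl fully out of the teeth, turn the wheel backwards (clockwise seen from above) by its handle until the handle and its rib line up with the fixed pointer, then swing the pawl back fully into the teeth so that the wheel is held there. Let go of everything and leave the tools around it alone.

Things in the scene. Friction and masses are not known exactly. Their poses are not given: they have to be found in the camera images.
- index_base: Fixed dark grey base plate of the indexing table, 300 x 300 mm, 12 mm thick, at a yaw of up to 26 degrees either way. Origin on the table top under the wheel's axis (the plate's centre is 10 mm to its -x and +y); z up. In its frame the pointer stands at -y, the pawl at -x.
- wheel_centre (a point): Centre of the ratchet wheel's upper face, 34 mm above the table, on the wheel's vertical axis. Flat steel wheel 18 mm thick, 184 mm across its 10 saw teeth (12 mm deep, 36 degrees apart). A round blank 60 mm across with a nut (top 50 mm above the table) sits in the middle; a thin dark rib runs from it under the handle to the rim.
- handle_centre (a point): Centre, half-way up, of the wheel's upright black handle: a round sleeve 58 mm tall (38 to 96 mm above the table), 22 to 24 mm across, 62 mm from the wheel's axis. It spins freely on its pin: grip it from above and lead it round in an arc, without turning the gripper. This point lies 71 mm above the table.
- ratchet_wheel (a joint): Wheel angle, rad. 0: home, handle and rib on the line from the axis to the pointer. Grows counter-clockwise from above (forwards, clicking); starts at 1.3 to 2.5. Takes about 3 N at the handle, stays where left. With the pawl in, a tooth stops it turning back (within one tooth). Turned back beyond -0.12, the pawl meets a tooth's crown and cannot drop fully in.
- pointer_tip (a point): Point of the fixed steel pointer (wedge 22 mm wide, 41 mm long, top 36 mm above the table) on the base plate, aimed at the wheel's axis from 97 mm away.
- pawl (a joint): Angle of the holding pawl, rad. 0: fully in the teeth (stop; on a tooth's flank it rests up to about 0.2); grows as it swings out, clockwise seen from above, to 0.6, fully out (stop). Over-centre spring: it snaps in when left below 0.3, out above 0.3; it takes about 3 N at the post.
- pawl_pivot (a point): Upright pivot axis of the pawl, 37 mm above the table, in the base frame at x -104, y +60 mm. The steel pawl is a bar 14 mm thick, with its nose 64 mm to one side of the pivot and its tail with the post on the other.
- post_centre (a point): Centre, half-way up, of the upright round steel post on the pawl's tail, by which it is swung: 16 mm across, 31 to 89 mm above the table; this point is 60 mm above the table, 60 mm from the pivot. Pawl in: at x -120, y +118 mm in the base frame; to take it out it swings clockwise about the pivot, towards the base's +x.
- shell_mill_centre (a point): Centre of a loose steel shell mill, 64 mm across, 50 mm tall; bystander.
- v_block_centre (a point): Centre of a loose steel V-block, 70 x 45 x 46 mm; bystander.
- wrench_grip (a point): Handle of a loose wrench 190 mm long, lying flat; bystander.

How it is judged:
On the way, in this order (a step that is already met when the one before it is completed fails the run):
1. the pawl is swung fully out of the teeth (value of joint pawl above 0.5 rad), for 0.2 s.
2. with the pawl out, the wheel is turned back until the handle is at the pointer (within 0.12 rad) (value of joint pawl above 0.4 rad and value of joint ratchet_wheel between -0.12 and 0.12 rad), for 0.2 s.
At the end, for the whole second after the job is handed in: The wheel is at rest at home (within 0.12 rad, the handle within about 7 mm of the pointer's line) and the pawl is fully in the teeth (below 0.07 rad) (value of joint pawl below 0.07 rad and value of joint ratchet_wheel between -0.12 and 0.12 rad and velocity of joint ratchet_wheel between -0.05 and 0.05 rad/s); the robot touches nothing.
It fails at once if a bystander (shell mill, V-block or wrench) is moved by more than 20 mm (distance of any of shell_mill_centre, v_block_centre, wrench_grip from where it was at the start of the episode above 0.02 m).
It also fails if it takes over 64 s, if anything falls off the work surface, if the arm or the gripper's body presses on something with over 40 N, if the wrist force passes 120 N, or if a joint passes its speed limit or range.

## Working session

There is one attempt and no reset: what is moved stays moved. The work goes in short steps, Python scripts to look and compute and a shell command to move; the robot and the scene stay as the last step left them, time stands still between calls to the robot, and variables do not carry over. Pictures are saved under pics/ and viewed, at most 10 in all, crops included, and the job is handed in when it is done.

```bash
mkdir -p pics; cat > h.py <<'E'
import numpy as np,cv2
from bench import get_obs,camera,hand_in,spot_in
def proj(c,p):
    T=np.linalg.inv(np.array(c["extrinsics"])); q=T[:3,:3]@np.array(p)+T[:3,3]
    u=np.array(c["mtx"])@np.array([q[0],-q[1],-q[2]]); return u[:2]/u[2]
def ray(c,uv,z):
    E=np.array(c["extrinsics"]); d=np.linalg.inv(np.array(c["mtx"]))@np.array([uv[0],uv[1],1.])
    d=E[:3,:3]@np.array([d[0],-d[1],-d[2]]); o=E[:3,3]; return o+d*(z-o[2])/d[2]
def save(c,n): cv2.imwrite("pics/"+n+".png",np.ascontiguousarray(c["frame"][:,:,::-1]))
E
python3 - <<'E'
from h import *
o=get_obs(); print(o["time_s"],o["eef_pos"],o["eef_rot"],o["opening"])
ims=[]
for n in ["scene","side"]:
    c=camera(n); ims.append(c["frame"])
    for k in ["index_base","wheel_centre","handle_centre","pointer_tip","pawl_pivot","post_centre","pawl","shell_mill_centre","v_block_centre","wrench_grip"]:
        r=spot_in(c,k)
        print(n,k,[(np.round(x["xyz"],3).tolist(),round(x["confidence"],2),proj(c,x["xyz"]).round().tolist()) for x in r[:2]])
    save(c,n+"1")
E
```

```text
0.0 [5.74499479e-01 1.01209983e-04 2.55378093e-01] [-7.34474063e-04  7.07122353e-01  7.07090665e-01 -4.78612447e-04] 1.0026707775517527
scene index_base [([0.655, 0.044, 0.013], 0.89, [276.0, 221.0])]
scene wheel_centre [([0.641, 0.033, 0.034], 0.56, [272.0, 211.0])]
scene handle_centre [([0.676, 0.069, 0.076], 0.55, [286.0, 206.0])]
scene pointer_tip [([0.653, 0.042, 0.013], 0.84, [275.0, 220.0])]
scene pawl_pivot [([0.501, 0.117, 0.029], 0.6, [301.0, 185.0])]
scene post_centre [([0.504, 0.111, 0.027], 0.69, [298.0, 186.0])]
scene pawl [([0.499, 0.115, 0.032], 0.88, [300.0, 183.0])]
scene shell_mill_centre [([0.421, -0.358, 0.035], 0.61, [148.0, 168.0])]
scene v_block_centre [([0.682, -0.414, 0.03], 0.67, [103.0, 220.0])]
scene wrench_grip [([0.564, 0.366, 0.008], 0.61, [390.0, 204.0])]
side index_base []
side wheel_centre [([0.612, 0.021, 0.034], 0.97, [272.0, 192.0])]
side handle_centre [([0.663, 0.064, 0.076], 0.69, [285.0, 170.0])]
side pointer_tip [([0.594, 0.005, 0.014], 0.88, [267.0, 201.0])]
side pawl_pivot [([0.498, 0.097, 0.031], 0.73, [230.0, 182.0]), ([0.59, 0.003, 0.015], 0.73, [266.0, 202.0])]
side post_centre []
side pawl [([0.498, 0.094, 0.033], 0.6, [230.0, 182.0])]
side shell_mill_centre [([0.405, -0.371, 0.035], 0.63, [229.0, 330.0]), ([0.498, 0.095, 0.032], 0.62, [230.0, 182.0])]
side v_block_centre [([0.664, -0.423, 0.038], 0.58, [354.0, 324.0])]
side wrench_grip [([0.533, 0.362, 0.009], 0.59, [226.0, 140.0])]
```

View pics/scene1.png

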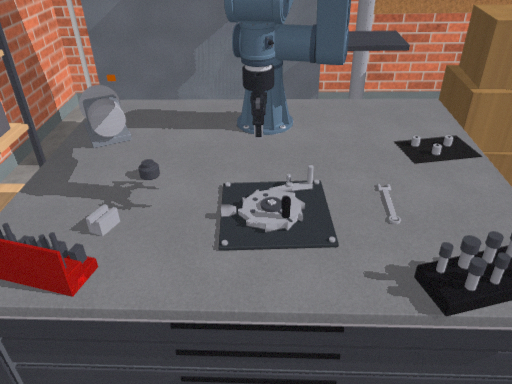

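View pics/side1.png

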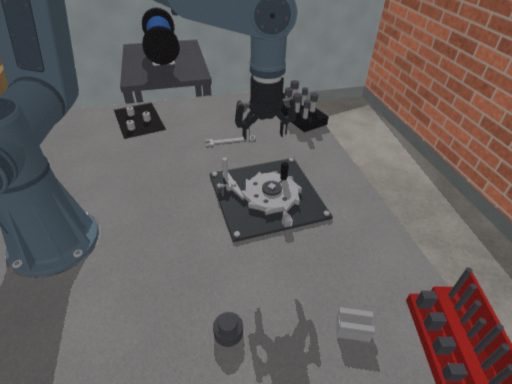

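```bash
python3 -c "
from h import *
c=camera('wrist'); save(c,'wrist1')
for k in ['wheel_centre','handle_centre','pawl','post_centre']: print(k,[(np.round(x['xyz'],3).tolist(),proj(c,x['xyz']).round().tolist()) for x in spot_in(c,k)])"
```

```text
wheel_centre [([0.612, 0.039, 0.035], [285.0, 132.0])]
handle_centre [([0.66, 0.071, 0.092], [342.0, 105.0])]
pawl [([0.498, 0.102, 0.032], [188.0, 76.0])]
post_centre [([0.499, 0.104, 0.031], [188.0, 75.0])]
```

View pics/wrist1.png

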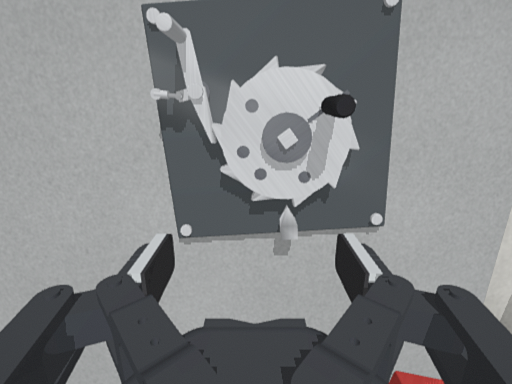

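The wrist view shows the plate screws at (152,15), (391,2), (186,230) and (376,219). The nut is at (287,139), the pointer tip at (287,206), the post top at (163,21) and the handle top at (345,105). The pawl is in.

```bash
python3 - <<'E'
from h import *
c=camera('wrist')
P={}
for n,uv,z in [("s1",(152,15),.014),("s2",(391,2),.014),("s3",(186,230),.014),("s4",(376,219),.014),("nut",(287,139),.05),("tip",(288,206),.034),("post",(163,21),.089),("handle",(345,105),.096)]:
    P[n]=ray(c,uv,z)[:2]; print(n,P[n].round(4))
pc=np.mean([P["s%d"%i] for i in (1,2,3,4)],0)
d=P["nut"]-P["tip"]; y1=np.arctan2(d[1],d[0])-np.pi/2
d=P["s2"]-P["s1"]; y2=np.arctan2(d[1],d[0]); d=P["s4"]-P["s3"]; y3=np.arctan2(d[1],d[0])
print(y1,y2,y3)
yaw=np.mean([y2,y3]); R=np.array([[np.cos(yaw),-np.sin(yaw)],[np.sin(yaw),np.cos(yaw)]])
print("centre from screws",pc-R@[-.01,.01]," post",P["nut"]+R@[-.12,.118],"pivot",P["nut"]+R@[-.104,.06])
h=P["handle"]-P["nut"]; print(np.linalg.norm(h),np.linalg.norm(P["tip"]-P["nut"]),"angle",np.arctan2(h[1],h[0])-yaw+np.pi/2)
E
```

```text
s1 [0.4575 0.1687]
s2 [0.7289 0.1818]
s3 [ 0.4768 -0.1018]
s4 [ 0.7464 -0.0848]
nut [0.6125 0.0325]
tip [ 0.6187 -0.0573]
post [0.4914 0.1444]
handle [0.6618 0.0711]
0.06954205120431656 0.04803007129516639 0.06305224047189839
centre from screws [0.61294031 0.03154217]  post [0.48609887 0.14361435] pivot [0.50529393 0.08659198]
0.06266850057592968 0.08994253218331914 angle 2.1806466647987452
```

```bash
python3 -m jog '[0.05,-0.03,0,0,0,0,0.5, 0.1,-0.06,0.02,0,0,0,0.5, 0.144,-0.086,0.06,0,0,0,0.5, 0.144,-0.086,0.1,0,0,0,0.5, 0.144,-0.086,0.12,0,0,0,0.5, 0.144,-0.086,0.12,0,0,0,0.5, 0.144,-0.086,0.12,0,0,0,0.5]'; python3 -c "
from h import *
c=camera('wrist'); save(c,'wrist2')"
```

```text
time_s: 2.28
eef_pos: [0.4899, 0.144, 0.1374]
eef_rot: [0.001, 0.707, 0.707, 0.001]
wrist_force: [0.5, -0.3, 0.1]
opening: 0.502
grasp_force: 0.0
```

View pics/wrist2.png

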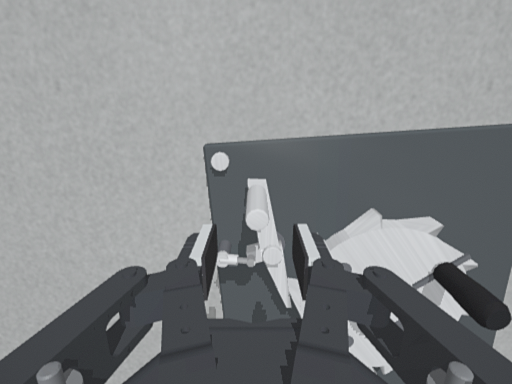

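The post top is at about (257,214), roughly centred between the fingers at columns 205 to 305. I'll check its position numerically.

```bash
python3 -c "
from h import *
c=camera('wrist')
print(ray(c,(257,217),.089),ray(c,(257,185),.04),ray(c,(272,256),.044),proj(c,[.489,.144,.089]))"
```

```text
[0.49130474 0.14692952 0.089     ] [0.49188508 0.15364364 0.04      ] [0.5049608  0.09069104 0.044     ] [253.45143311 221.15212768]
```

```bash
python3 -m jog '[0,0,0.03,0,0,0,0.5, 0,0,0.059,0,0,0,0.5, 0,0,0.059,0,0,0,0.5, 0,0.01,0.059,0,0,0,0.5, 0,0.018,0.059,0,0,0,0.5, 0,0.024,0.059,0,0,0,0.5, 0,0.03,0.059,0,0,0,0.5, 0,0.036,0.059,0,0,0,0.5, 0,0.041,0.059,0,0,0,0.5, 0,0.041,0.059,0,0,0,0.5, 0,0.041,0.059,0,0,0,0.5]'; python3 -c "
from h import *
c=camera('wrist'); save(c,'wrist3')"
```

```text
time_s: 3.75
eef_pos: [0.5298, 0.144, 0.0772]
eef_rot: [-0.0, 0.707, 0.707, -0.0]
wrist_force: [-0.6, -0.6, -0.0]
opening: 0.498
grasp_force: 0.0
```

View pics/wrist3.png

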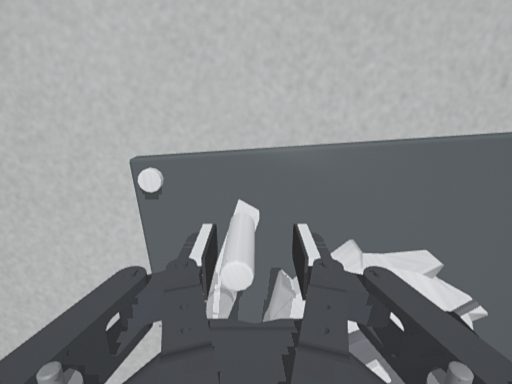

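The post is at (237,275) and clear of the left pad, with no force, so the pawl has snapped out. Next I rise and go above the handle.

```bash
python3 -m jog '[0,0,-0.04,0,0,0,0.5, 0,0,-0.075,0,0,0,0.5, -0.02,0.04,-0.075,0,0,0,0.5, -0.045,0.09,-0.075,0,0,0,0.5, -0.073,0.132,-0.075,0,0,0,0.5, -0.073,0.132,-0.075,0,0,0,0.5, -0.073,0.132,-0.075,0,0,0,0.5]'; python3 -c "
from h import *
c=camera('wrist'); save(c,'wrist4'); print(proj(c,[.6618,.0711,.096]),proj(c,[.6127,.032,.05]))
c=camera('scene');print(spot_in(c,'post_centre')[:1],spot_in(c,'handle_centre')[:1])"
```

```text
time_s: 4.68
eef_pos: [0.6611, 0.0712, 0.1516]
eef_rot: [-0.001, 0.707, 0.707, -0.0]
wrist_force: [-0.5, 0.2, 0.1]
opening: 0.501
grasp_force: 0.0
[256.4748083  217.16808764] [200.05331605 237.10961159]
[{'xyz': [0.5208, 0.1205, 0.0263], 'confidence': 0.9}] [{'xyz': [0.6728, 0.0684, 0.0767], 'confidence': 0.51}]
```

View pics/wrist4.png

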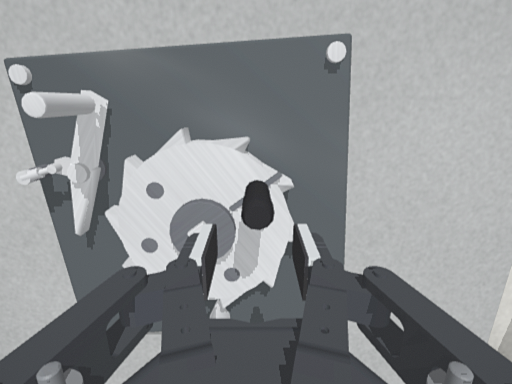

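The pawl is clearly out. The handle top is at (257,216), as predicted. I'll descend and grip.

```bash
python3 -m jog '[0,0.001,0.04,0,0,0,0.5, 0,0.001,0.073,0,0,0,0.5, 0,0.001,0.073,0,0,0,0.6, 0,0.001,0.073,0,0,0,0.9, 0,0.001,0.073,0,0,0,0.9, 0,0.001,0.073,0,0,0,0.9, 0,0.001,0.073,0,0,0,0.9]'; python3 - <<'E'
from h import *
c=np.array([.6127,.032]); yaw=.06
p=np.array(get_obs()["eef_pos"])[:2]; d=p-c; t0=np.arctan2(d[1],d[0])-yaw+np.pi/2
print(t0,np.linalg.norm(d))
for t in np.linspace(t0,0,24):
    a=yaw-np.pi/2+t; q=c+.062*np.array([np.cos(a),np.sin(a)]); print(round(t,2),(q-p)[::-1].round(4))
E
```

```text
time_s: 5.75
eef_pos: [0.663, 0.0713, 0.0799]
eef_rot: [-0.0, 0.707, 0.707, 0.0]
wrist_force: [-2.0, 1.3, -3.7]
opening: 0.261
grasp_force: 59.7
2.173596683223422 0.06385722469721435
2.17 [-0.0011 -0.0015]
2.08 [-0.0059  0.0019]
1.98 [-0.011   0.0048]
1.89 [-0.0163  0.0073]
1.8 [-0.0219  0.0092]
1.7 [-0.0276  0.0105]
1.61 [-0.0334  0.0114]
1.51 [-0.0392  0.0117]
1.42 [-0.0451  0.0114]
1.32 [-0.0509  0.0106]
1.23 [-0.0566  0.0092]
1.13 [-0.0621  0.0073]
1.04 [-0.0674  0.0049]
0.95 [-0.0725  0.002 ]
0.85 [-0.0773 -0.0014]
0.76 [-0.0818 -0.0052]
0.66 [-0.0858 -0.0094]
0.57 [-0.0895 -0.014 ]
0.47 [-0.0927 -0.0189]
0.38 [-0.0954 -0.024 ]
0.28 [-0.0977 -0.0295]
0.19 [-0.0994 -0.0351]
0.09 [-0.1006 -0.0408]
0.0 [-0.1012 -0.0466]
```

```bash
python3 -m jog '[-0.005,0.003,0,0,0,0,0.9, -0.010,0.006,0,0,0,0,0.9, -0.0155,0.0083,0,0,0,0,0.9, -0.021,0.0102,0,0,0,0,0.9, -0.0268,0.0115,0,0,0,0,0.9, -0.0326,0.0124,0,0,0,0,0.9, -0.0384,0.0127,0,0,0,0,0.9, -0.0443,0.0124,0,0,0,0,0.9, -0.0501,0.0116,0,0,0,0,0.9, -0.0501,0.0116,0,0,0,0,0.9]'
```

```text
time_s: 7.0
eef_pos: [0.6741, 0.0203, 0.0797]
eef_rot: [-0.0, 0.707, 0.707, -0.001]
wrist_force: [-7.3, 1.5, 6.3]
opening: 0.257
grasp_force: 60.6
```

```bash
python3 -m jog '[-0.0065,-0.0024,0,0,0,0,0.9, -0.012,-0.0043,0,0,0,0,0.9, -0.0173,-0.0067,0,0,0,0,0.9, -0.0224,-0.0096,0,0,0,0,0.9, -0.0272,-0.013,0,0,0,0,0.9, -0.0317,-0.0168,0,0,0,0,0.9, -0.0357,-0.021,0,0,0,0,0.9, -0.0394,-0.0256,0,0,0,0,0.9, -0.0426,-0.0305,0,0,0,0,0.9, -0.0453,-0.0356,0,0,0,0,0.9, -0.0476,-0.0411,0,0,0,0,0.9, -0.0493,-0.0467,0,0,0,0,0.9, -0.0503,-0.0524,0,0,0,0,0.9, -0.051,-0.0577,0,0,0,0,0.9, -0.051,-0.0577,0,0,0,0,0.9, -0.051,-0.0577,0,0,0,0,0.9]'
```

```text
time_s: 9.0
eef_pos: [0.6173, -0.0282, 0.0798]
eef_rot: [-0.001, 0.707, 0.707, 0.001]
wrist_force: [-1.8, 11.4, 3.9]
opening: 0.261
grasp_force: 60.3
```

```bash
python3 -m jog '[0,0,0,0,0,0,0.5, 0,0,0,0,0,0,0.5, 0,0,0,0,0,0,0.5, 0,0,-0.04,0,0,0,0.5, 0,0,-0.08,0,0,0,0.5, -0.04,-0.01,-0.12,0,0,0,0.5, -0.08,-0.02,-0.16,0,0,0,0.5, -0.08,-0.02,-0.16,0,0,0,0.5,-0.08,-0.02,-0.16,0,0,0,0.5]'; python3 -c "
from h import *
c=camera('wrist'); save(c,'wrist5')
for n,p in dict(c=[.6127,.032,.05],tip=[.6185,-.065,.036],h=[.6164,-.0299,.096],h0=[.6164,-.0299,.04]).items(): print(n,proj(c,p))"
```

```text
time_s: 10.12
eef_pos: [0.5966, -0.1101, 0.2388]
eef_rot: [-0.0, 0.707, 0.707, 0.0]
wrist_force: [0.1, 1.0, -1.0]
opening: 0.497
grasp_force: 0.0
c [271.12319812  29.66224288]
tip [274.06003642 128.23525181]
h [277.10794502  94.69711071]
h0 [273.02684027  95.76105297]
```

View pics/wrist5.png

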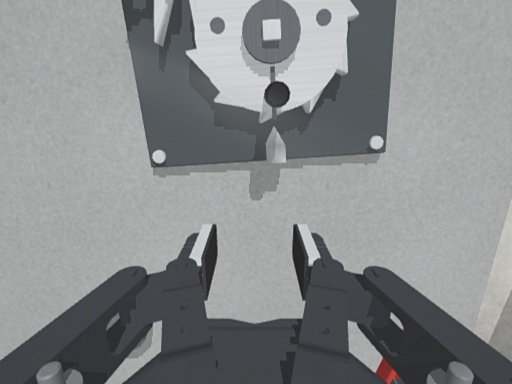

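The nut (271,30), handle (277,94), rib and pointer tip (275,128) line up, matching the projection of home. Now I swing the pawl back in.

```bash
python3 -m jog '[0.05,-0.02,0,0,0,0,0.5, 0.1,-0.03,0,0,0,0,0.5, 0.15,-0.045,0,0,0,0,0.5, 0.2,-0.06,0,0,0,0,0.5, 0.254,-0.078,0,0,0,0,0.5, 0.254,-0.078,0.04,0,0,0,0.5, 0.254,-0.078,0.08,0,0,0,0.5, 0.254,-0.078,0.1,0,0,0,0.5, 0.254,-0.078,0.1,0,0,0,0.5]'; python3 -c "
from h import *
c=camera('wrist'); save(c,'wrist6'); print(proj(c,[.5214,.1438,.089]))"
```

```text
time_s: 11.3
eef_pos: [0.5162, 0.1447, 0.1361]
eef_rot: [-0.002, 0.707, 0.708, -0.002]
wrist_force: [0.2, 0.3, -0.1]
opening: 0.502
grasp_force: 0.0
[263.83737138 223.61281527]
```

View pics/wrist6.png

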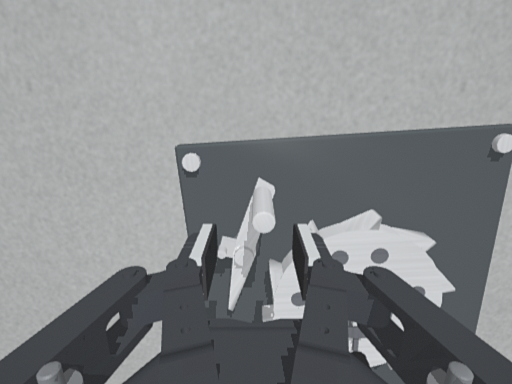

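The post is at (263,220), between the fingers as predicted. I'll descend, push -x by about 39 mm, re-centre and rise.

```bash
python3 -m jog '[0,0,0.03,0,0,0,0.5, 0,0,0.059,0,0,0,0.5, 0,0,0.059,0,0,0,0.5, 0,-0.012,0.059,0,0,0,0.5, 0,-0.02,0.059,0,0,0,0.5, 0,-0.027,0.059,0,0,0,0.5, 0,-0.033,0.059,0,0,0,0.5, 0,-0.039,0.059,0,0,0,0.5, 0,-0.042,0.059,0,0,0,0.5, 0,-0.042,0.059,0,0,0,0.5]'
```

```text
time_s: 12.6
eef_pos: [0.4766, 0.1439, 0.0802]
eef_rot: [-0.0, 0.707, 0.707, -0.0]
wrist_force: [0.4, -0.8, 0.3]
opening: 0.5
grasp_force: 0.0
```

```bash
python3 -m jog '[0,0.008,0,0,0,0,0.5, 0,0.01,0,0,0,0,0.5, 0,0.01,-0.04,0,0,0,0.5, 0,0.01,-0.08,0,0,0,0.5, -0.04,0.05,-0.12,0,0,0,0.5, -0.09,0.08,-0.16,0,0,0,0.5, -0.144,0.1,-0.18,0,0,0,0.5, -0.144,0.1,-0.18,0,0,0,0.5, -0.144,0.1,-0.18,0,0,0,0.5]'; python3 -c "
from h import *
c=camera('wrist'); save(c,'wrist7')
print(proj(c,[.4858,.1426,.089]),proj(c,[.6127,.032,.05]),proj(c,[.6164,-.0299,.096]))
cv2.imwrite('pics/w7.png',cv2.resize(np.ascontiguousarray(c['frame'][:300,60:460,::-1]),None,fx=2,fy=2,interpolation=cv2.INTER_CUBIC))"
```

```text
time_s: 13.72
eef_pos: [0.577, -0.0007, 0.26]
eef_rot: [-0.0, 0.708, 0.706, -0.0]
wrist_force: [-0.3, 1.3, -0.3]
opening: 0.5
grasp_force: 0.0
[156.04259385  23.76968891] [285.1783285  138.42258953] [291.37645938 201.4964768 ]
```

View pics/w7.png

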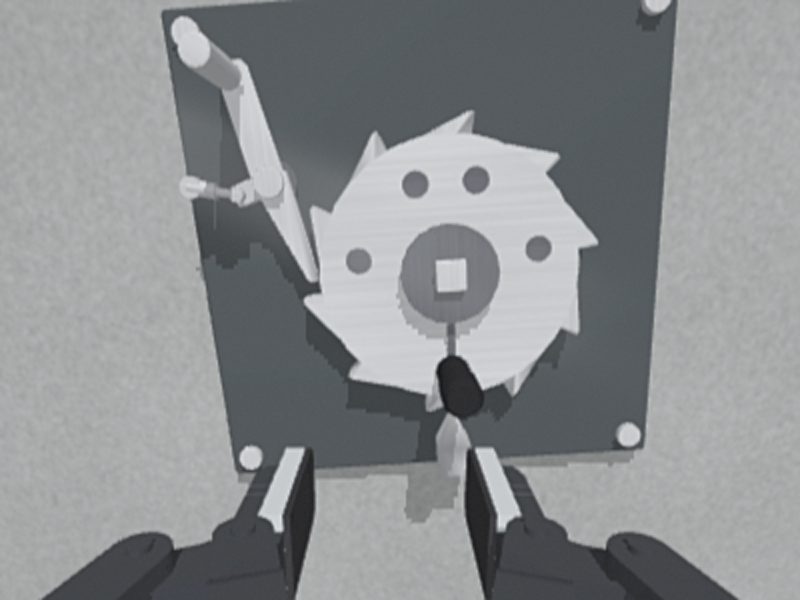

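The post top at full-frame (156,25) matches the pawl = 0 prediction of (156,24). The nose sits between the teeth. The handle top at about (291,200) matches home, so I'm handing in.

```bash
python3 -c "
from bench import hand_in
print(hand_in())"
```

```text
the job is handed in; nothing more can be done
None
```

The job is handed in: the pawl was swung out, the wheel turned back so the handle lines up with the pointer, and the pawl swung fully back in; the last wrist picture shows both where they should be, and the gripper stands clear, but no verdict came back.

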